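Seat an imaging chamber in the three-post nest of a microscope stage plate

TASK

Slide the larger of the two round steel imaging chambers across the dark grey stage plate into the three-post nest, until it is fully home against the posts, and leave it resting there. Keep it flat on the plate, do not lift it, and leave the smaller chamber where it stands.

Things in the scene. Friction and masses are not known exactly. Their poses are not given: they have to be found in the camera images.
- chamber_center (a point): the larger imaging chamber: a plain steel disc with a round glass window in its top, diameter 60 mm, height 24 mm, about 0.25 kg, standing loose on the dark grey stage plate and sliding on it when pushed (1 to 3 N). This point is its centre, half-way up (12 mm above the plate); z is up
- small_chamber_center (a point): the smaller imaging chamber, same make, diameter 40 mm, height 24 mm, also standing loose on the stage plate, 80 to 115 mm from the larger one (either side); must stay where it is. This point is its centre, half-way up; z is up
- posts: the nest: three upright fixed steel posts, 10 mm thick, 14 mm high, round a flat white spot 40 mm wide on the stage plate. Origin: the nest's centre on the plate's top face; x points level from its open side into it, z up. Post axes are 35 mm from the origin at 0, +50 and -50 degrees from x: the larger chamber, pushed in from the open side, touches all three when centred on the origin. They do not yield.
- plate: the dark grey stage plate, fixed on the bench: 280 x 240 mm, 12 mm thick. Origin: centre of its underside, on the bench; x as the nest's, z up. The chambers start on its -x half, 85 to 110 mm short of the nest's centre along x, with clear space behind them. Two small loose things stand on it past the nest, more than 60 mm from the nest's centre
Things that resemble listed ones, but are neither listed nor needed, are in the scene too. What is shaped like the part that bears chamber_center but turquoise is not meant.

How it is judged:
By the outcome, as a careful person would: the job done as asked, in the order asked, and still so for the second after the job is handed in, with the robot touching nothing.
It also fails if it takes over 32 s, if anything falls off the work surface, if the arm or the gripper's body presses on something with over 40 N, if the wrist force passes 120 N, or if a joint passes its speed limit or range.

ROBOT

A 7-joint arm with a two-finger parallel gripper is mounted at the origin on the work surface. World frame = base frame: x ahead of the robot, y to its left, z up, the work surface at z = 0. Lengths are in m, angles in rad, forces in N, time in s.
With the tool pointing down it reaches from about 0.4 to 0.75 m from the base axis. Payload 19.5 kg.
Tool frame: the origin (TCP) lies midway between the tips of the shut fingers; the grasp point (between the pads) lies 19 mm behind it; z points along the fingers, y is the line along which they close (so a half turn about z gives the same grasp; the last joint's range is limited). The gripper opens to 85 mm and grips with 20 to 120 N. Pads are 22 mm wide; open, the fingers measure 114 mm over their backs; the gripper's body (76 mm by 85 mm) begins 54 mm behind the grasp point. The pads swing forward as they close: fully open they stand 13 mm farther back than shut.
Start: joints at [-1.305, 0.707, -0.028, 1.485, 0.022, 0.951, -0.075], TCP at [0.174, 0.548, 0.231] pointing down, gripper open.
Joint ranges: [-2.71, 2.71], [-0.32, 2.16], [-1.57, 1.52], [0, 2.45], [-1.46, 4.6], [0, 2.02], [-2.83, 2.83]. Speed limits (rad/s): [1.89, 1.89, 2.57, 2.57, 3.01, 3.01, 3.01].

INTERFACE

Orientations are given as a unit quaternion [w, x, y, z].
In Python, from rig import robot, eyes, job gives the robot as it stands.
- The arm moves only by the shell command python3 -m handwheel 'ROWS' [FORCE]. ROWS is JSON, a list that holds one entry, the list of rows, each a list of 7 numbers: the turn, a rotation vector about the world's x, y, z as a fraction of full scale, then the shift along the world's x, y, z as a fraction of full scale, then the closure, from -1 (fully open) to 1 (shut). In form: [[[wx, wy, wz, x, y, z, fingers], ...]]. A call has 1 to 10 rows; each row shifts and turns the commanded pose from where the row before left it; what a row does not reach is not made up. Full scale, the value 1, is 500 mm for a shift and pi/4 rad for a turn. A row lasts 1/8 s, in which the tool goes at most 62.5 mm and 10.7 degrees, less where a joint would pass 70% of its speed; a pose out of reach is approached as far as the arm can. A call with a number of a shift or a turn outside -1 to 1 is refused whole. A call with a gripper value outside its range is refused whole. The fingers move at their own pace and stop on an object; FORCE is the grip in N (left out, the last holds). Time passes only in rows, so rows that do not move let the fingers close. It gives the time, the measured TCP pose, the force, the opening and the grip force at its end, in the units of the state.
- robot.state(): the state, without advancing time (a new reading comes with each control period).
- eyes.get_image(name): name is "scene" or "top" or "wrist"; returns a dict with "color" (420x560x3 uint8, blue, green, red), "z_map" (420x560 float32, m along the optical axis (not along the pixel's ray), 0 where there is no reading), "fx", "fy", "cx", "cy" (pixels), "R" (3x3) and "t" (3): a world point X has camera coordinates R X + t. Camera axes: x right, y down, z forward; pixel columns grow to the right and rows downward; lengths in m; the calibration is good to about 2 mm. A picture is of the moment at which its call begins.
- job.hand_in(): hands the job in; it is judged then, once.
The state is a dict: "time_s": time; "joints": joint angles; "dq": joint speeds; "joint_efforts": joint torques, N m; "ee_pos": TCP position; "eef_rot": TCP orientation; "wrist_force": force on the tool from outside, world axes, zero at the start; "ft_torque": the same for the moment, N m; "grip_width": finger opening in m; "grip_force": force on a finger pad.
Only numpy, scipy, OpenCV 4.12 (cv2) and the standard library are available. Lean on these libraries where they do the work, as an engineer would, in place of code of your own. Each camera call takes 0.05 s, during which the arm holds its last target. There are 200 camera calls.

## Working session

There is one attempt and no reset: what is moved stays moved. The work goes in short steps, Python scripts to look and compute and a shell command to move; the robot and the scene stay as the last step left them, time stands still between calls to the robot, and variables do not carry over. Pictures are saved under pics/ and viewed, at most 10 in all, crops included, and the job is handed in when it is done.

```bash
mkdir -p pics; ls
python3 - <<'E'
from rig import robot, eyes, job
import cv2, numpy as np, pickle
for n in ["top","scene"]:
    d=eyes.get_image(n); cv2.imwrite(f"pics/{n}1.png",d["color"]); pickle.dump(d,open(f"{n}1.pkl","wb"))
    print(n,d["fx"],d["R"].round(3).tolist(),d["t"].round(3).tolist())
s=robot.state(); print(s["time_s"],s["ee_pos"],s["eef_rot"],s["wrist_force"],s["grip_width"])
E
```

```text
pics
top 517.3657779527763 [[0.011, -1.0, -0.011], [-0.987, -0.009, -0.163], [0.163, 0.013, -0.986]] [0.022, 0.528, 0.635]
scene 536.4671175311016 [[0.711, 0.704, -0.007], [0.507, -0.519, -0.688], [-0.487, 0.486, -0.726]] [-0.366, -0.212, 0.962]
0.1 [0.17414483 0.54775486 0.23090536] [-5.52894070e-05  1.53309536e-01  9.88178101e-01 -4.73234340e-04] [ 0.03764039 -0.29884878  0.38362239] 0.08524017891617107
```

View pics/top1.png

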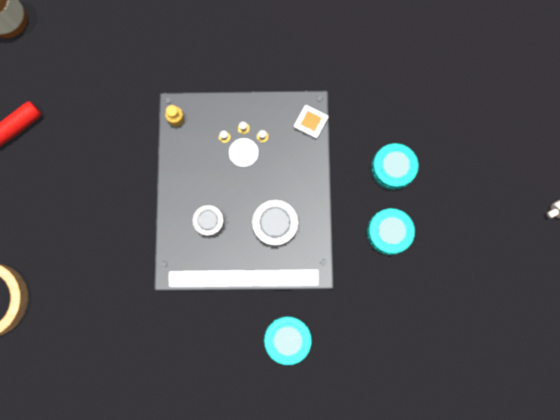

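View pics/scene1.png

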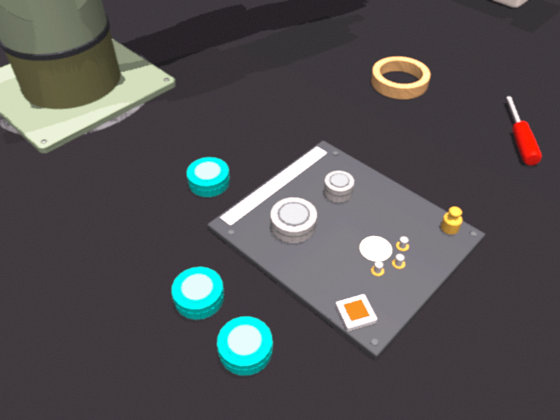

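The top view shows the large chamber at about (275,222), the small one at (208,220), the posts at (224,136), (243,127) and (262,135), and the white spot at (243,152). Next I'll enlarge it to read these more closely.

```bash
cat > h.py <<'E'
import numpy as np
def w(d,u,v,z):
    r=d["R"].T@np.array([(u-d["cx"])/d["fx"],(v-d["cy"])/d["fy"],1]); c=-d["R"].T@d["t"]
    return c+r*(z-c[2])/r[2]
def p(d,X):
    q=d["R"]@np.array(X)+d["t"]; return d["fx"]*q[0]/q[2]+d["cx"],d["fy"]*q[1]/q[2]+d["cy"]
E
python3 - <<'E'
import pickle,cv2,numpy as np
d=pickle.load(open("top1.pkl","rb")); c=d["color"][85:295,150:340]
cv2.imwrite("pics/c1.png",cv2.resize(c,None,fx=2.8,fy=2.8,interpolation=cv2.INTER_CUBIC))
from h import *
for n,u,v,z in [("big",275,222,.036),("small",208,220,.036),("spot",243.5,152.5,.012),("pL",224,134,.026),("pM",243,125.5,.026),("pR",262,134,.026),("c00",160,94,.012),("c01",328,93,.012),("c10",156,288,.012),("c11",332,287,.012)]: print(n,w(d,u,v,z).round(4), d["z_map"][int(v),int(u)])
E
```

```text
big [0.5171 0.0262 0.036 ] 0.68259114
small [0.519  0.1151 0.036 ] 0.6834618
spot [0.6188 0.0718 0.012 ] 0.7236631
pL [0.641  0.0983 0.026 ] 0.71369565
pM [0.6535 0.0722 0.026 ] 0.7172626
pR [0.6414 0.0457 0.026 ] 0.71395516
c00 [0.7045 0.1933 0.012 ] 0.75307107
c01 [ 0.7076 -0.0471  0.012 ] 0.74792564
c10 [0.4294 0.1856 0.012 ] 0.6959882
c11 [ 0.4334 -0.0509  0.012 ] 0.692375
```

View pics/c1.png

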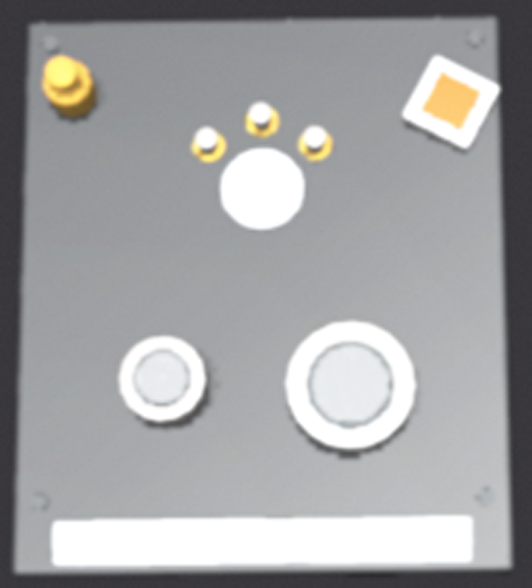

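Larger chamber at (0.517, 0.026), nest origin at (0.619, 0.072) with its x axis along world x to within about 1°. I'll push from behind with the fingers half open, so the disc seats between the two tips.

```bash
python3 -m handwheel '[[[0,0,0.2,0.058,-0.104,0,0],[0,0,0.19,0.058,-0.104,0,0],[0,0,0,0.058,-0.104,0,0],[0,0,0,0.058,-0.104,0,0],[0,0,0,0.058,-0.104,0,0],[0,0,0,0.058,-0.104,0,0],[0,0,0,0.058,-0.104,0,0],[0,0,0,0.058,-0.104,0,0],[0,0,0,0.058,-0.104,0,0],[0,0,0,0.058,-0.104,0,0]]]' 20
```

```text
time_s: 1.35
ee_pos: [0.4649, 0.026, 0.2313]
eef_rot: [-0.0, 0.001, 1.0, 0.0]
wrist_force: [-0.5, 0.9, -0.3]
grip_width: 0.0426
grip_force: 0.0
```

```bash
python3 -m handwheel '[[[0,0,0,0,0,-0.1,0],[0,0,0,0,0,-0.1,0],[0,0,0,0,0,-0.1,0],[0,0,0,0,0,-0.06,0],[0,0,0,0,0,-0.04,0],[0,0,0,0,0,-0.02,0],[0,0,0,0,0,0,0]]]'
python3 - <<'E'
from rig import eyes
import cv2
d=eyes.get_image("scene"); cv2.imwrite("pics/s2.png",cv2.resize(d["color"][120:350,180:500],None,fx=2.3,fy=2.3,interpolation=cv2.INTER_CUBIC))
E
```

```text
time_s: 2.22
ee_pos: [0.464, 0.028, 0.0211]
eef_rot: [-0.0, 0.001, 1.0, -0.0]
wrist_force: [-0.1, -0.7, -0.5]
grip_width: 0.0427
grip_force: 0.0
```

View pics/s2.png

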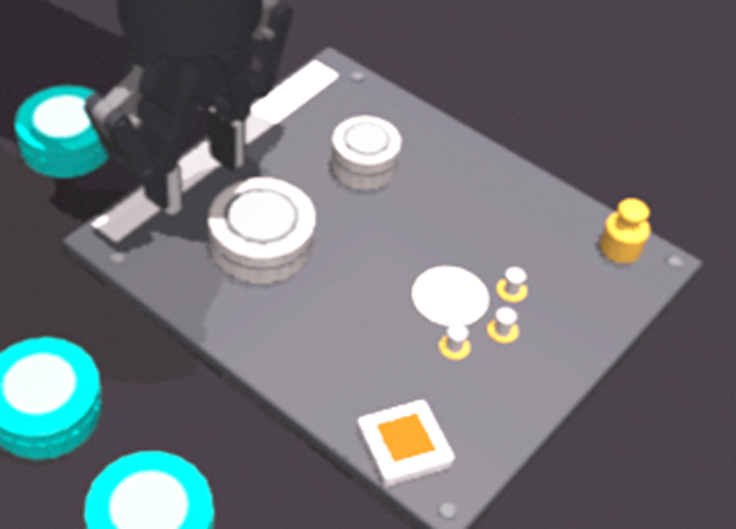

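The fingers stand clear behind the large disc, with tips at about (170,200) and (235,155) and the disc at (262,215). First I push mostly along x to pass the small chamber.

```bash
python3 -m handwheel '[[[0,0,0,0.016,0.003,0,0],[0,0,0,0.016,0.003,0,0],[0,0,0,0.016,0.003,0,0],[0,0,0,0.016,0.003,0,0],[0,0,0,0.016,0.003,0,0],[0,0,0,0.016,0.003,0,0],[0,0,0,0.016,0.003,0,0],[0,0,0,0.016,0.003,0,0],[0,0,0,0.016,0.003,0,0],[0,0,0,0,0,0,0]]]'
python3 - <<'E'
from rig import eyes
import cv2
d=eyes.get_image("scene"); cv2.imwrite("pics/s3.png",cv2.resize(d["color"][120:350,180:500],None,fx=2.3,fy=2.3,interpolation=cv2.INTER_CUBIC))
E
```

```text
time_s: 3.52
ee_pos: [0.5369, 0.0416, 0.0212]
eef_rot: [0.0, 0.001, 1.0, 0.0]
wrist_force: [-0.5, 0.3, 0.2]
grip_width: 0.0429
grip_force: 0.0
```

View pics/s3.png

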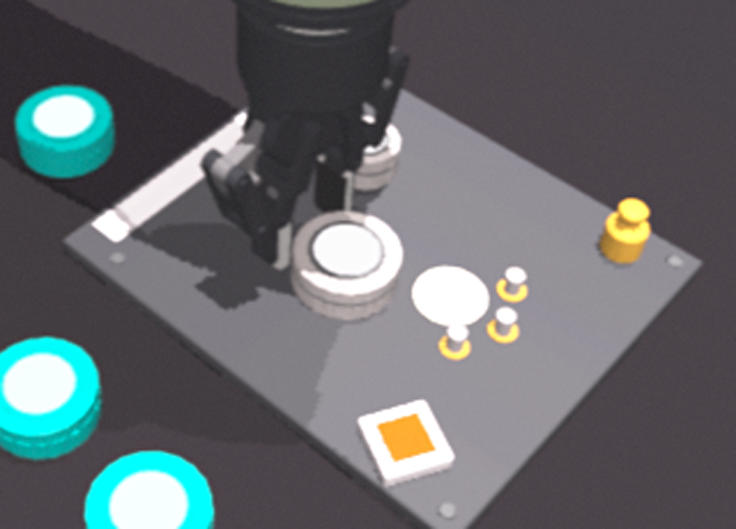

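The disc sits against both tips, its top centre at (348,250) in the crop. The small chamber is unmoved, its right edge still at (400,150).

Run:
```python
import pickle
from h import *
d=pickle.load(open("scene1.pkl","rb"))
for n,u,v,z in [("disc",348,250,.036),("spot",450.5,296,.012),("post0",505,316,.026),("post+",516,276,.026),("post-",458,331,.026)]: print(n,w(d,180+u/2.3,120+v/2.3,z).round(4))
```

```text
disc [0.571  0.0391 0.036 ]
spot [0.6213 0.0701 0.012 ]
post0 [0.6559 0.0694 0.026 ]
post+ [0.6439 0.0962 0.026 ]
post- [0.6441 0.0439 0.026 ]
```

```bash
python3 -m handwheel '[[[0,0,0,0.0125,0.0085,0,0],[0,0,0,0.0125,0.0085,0,0],[0,0,0,0.0125,0.0085,0,0],[0,0,0,0.0125,0.0085,0,0],[0,0,0,0.0125,0.0085,0,0],[0,0,0,0.0125,0.0085,0,0],[0,0,0,0.0125,0.0085,0,0],[0,0,0,0,0,0,0],[0,0,0,0,0,0,0]]]'
python3 - <<'E'
from rig import eyes
import cv2
d=eyes.get_image("scene"); cv2.imwrite("pics/s4.png",cv2.resize(d["color"][180:300,300:460],None,fx=4.6,fy=4.6,interpolation=cv2.INTER_CUBIC))
E
```

```text
time_s: 4.7
ee_pos: [0.58, 0.0712, 0.0213]
eef_rot: [0.0, 0.001, 1.0, 0.0]
wrist_force: [0.3, -0.5, -0.7]
grip_width: 0.0429
grip_force: 0.0
```

View pics/s4.png

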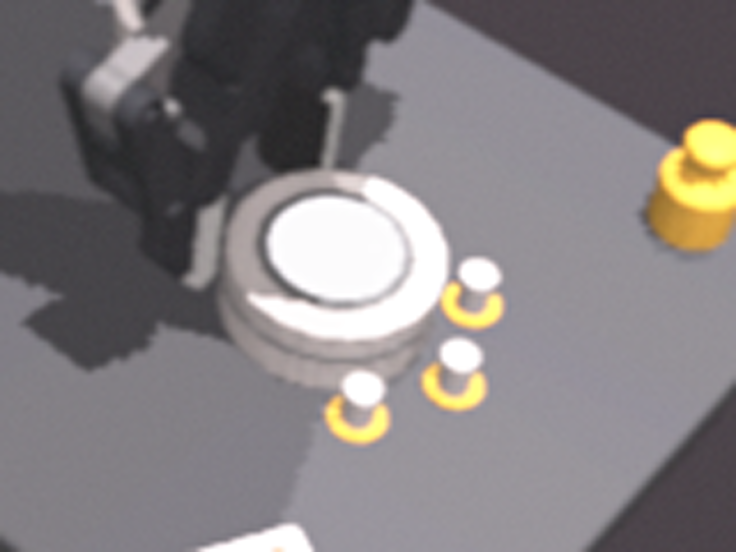

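The disc, window centre at (338,247), is lined up and a few mm short of the posts at (478,290), (455,365) and (358,400). I'll push the rest gently, watching the force.

```bash
python3 -m handwheel '[[[0,0,0,0.004,0,0,0],[0,0,0,0.004,0,0,0],[0,0,0,0.003,0,0,0],[0,0,0,0.002,0,0,0],[0,0,0,0,0,0,0]]]'
```

```text
time_s: 5.38
ee_pos: [0.5864, 0.0711, 0.0212]
eef_rot: [-0.0, 0.001, 1.0, -0.0]
wrist_force: [-2.4, -0.0, 0.6]
grip_width: 0.0425
grip_force: 1.0
```

```bash
python3 -m handwheel '[[[0,0,0,0.002,0,0,0],[0,0,0,0.002,0,0,0],[0,0,0,0,0,0,0],[0,0,0,0,0,0,0]]]'; python3 -m handwheel '[[[0,0,0,0.002,0,0,0],[0,0,0,0,0,0,0],[0,0,0,0,0,0,0]]]'
python3 - <<'E'
from rig import eyes
import cv2
d=eyes.get_image("scene"); cv2.imwrite("pics/s5.png",cv2.resize(d["color"][180:300,300:460],None,fx=4.6,fy=4.6,interpolation=cv2.INTER_CUBIC))
E
```

```text
time_s: 5.88
ee_pos: [0.5874, 0.0713, 0.0211]
eef_rot: [-0.001, 0.001, 1.0, -0.0]
wrist_force: [-8.7, 1.2, 3.9]
grip_width: 0.0426
grip_force: 4.4
time_s: 6.25
ee_pos: [0.5878, 0.0714, 0.021]
eef_rot: [-0.002, 0.001, 1.0, -0.0]
wrist_force: [-13.5, 1.3, 5.5]
grip_width: 0.0429
grip_force: 6.5
```

View pics/s5.png

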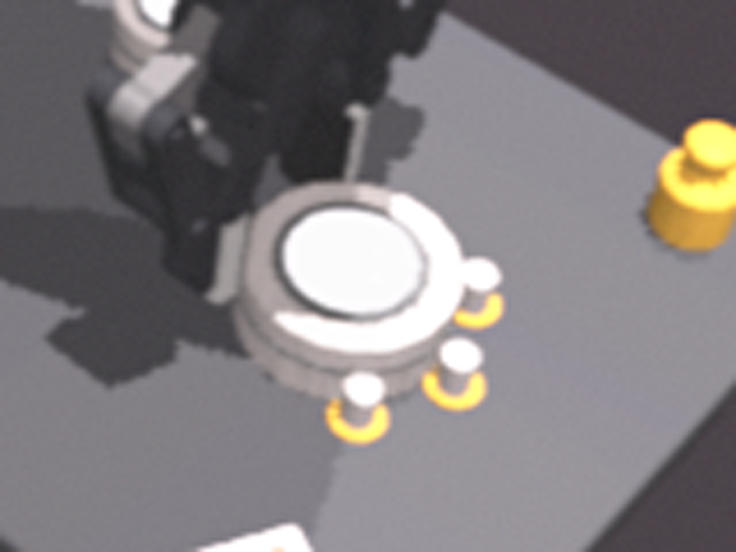

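The force rose to 13.5 N while the disc stopped moving, and it now lies against the posts (window centre at (352,260)). I'll back straight off, rise and check.

```bash
python3 -m handwheel '[[[0,0,0,-0.006,0,0,0],[0,0,0,-0.014,0,0,0],[0,0,0,-0.02,0,0,0],[0,0,0,0,0,0.06,0],[0,0,0,-0.03,0,0.1,0],[0,0,0,-0.1,0,0.1,0],[0,0,0,-0.05,0.1,0,0],[0,0,0,0,0.12,0,0],[0,0,0,0,0.12,0,0],[0,0,0,0,0.12,0,0]]]'
python3 - <<'E'
from rig import eyes
import cv2,pickle
d=eyes.get_image("top"); pickle.dump(d,open("top2.pkl","wb")); cv2.imwrite("pics/t6.png",cv2.resize(d["color"][85:295,150:340],None,fx=2.8,fy=2.8,interpolation=cv2.INTER_CUBIC))
d=eyes.get_image("scene");pickle.dump(d,open("scene2.pkl","wb"));
cv2.imwrite("pics/s6.png",cv2.resize(d["color"][190:300,310:460],None,fx=5,fy=5,interpolation=cv2.INTER_CUBIC))
E
```

```text
time_s: 7.55
ee_pos: [0.4851, 0.3031, 0.1457]
eef_rot: [0.001, 0.001, 1.0, 0.0]
wrist_force: [1.0, -1.2, -0.3]
grip_width: 0.0426
grip_force: 0.0
```

View pics/t6.png

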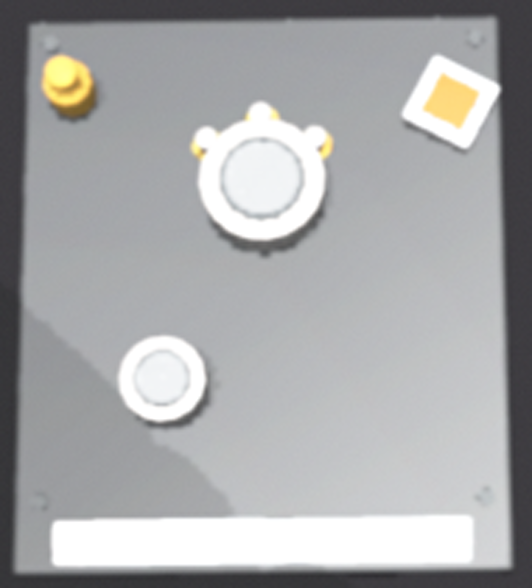

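View pics/s6.png

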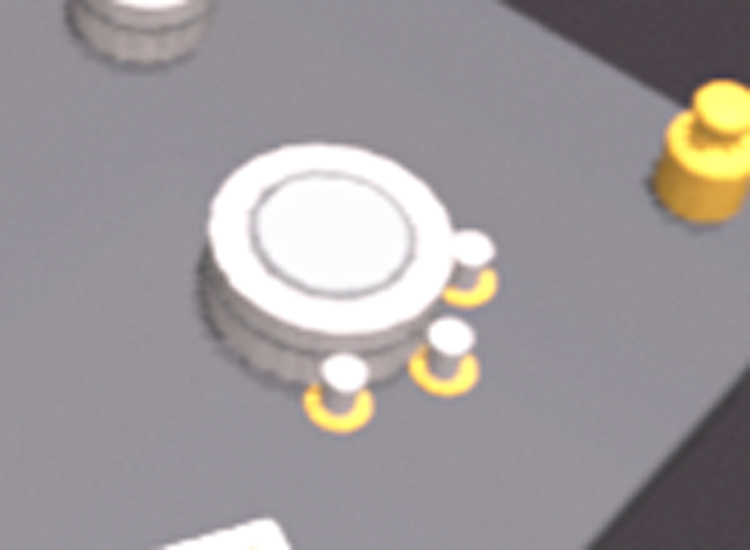

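The disc's window centre is at (262,177) in the top crop. It is symmetric between the posts, and the small chamber is unmoved at (162,378). One numeric check before handing in.

Run:
```python
import pickle
from h import *
d=pickle.load(open("top2.pkl","rb")); e=pickle.load(open("scene2.pkl","rb"))
print(w(d,150+262/2.8,85+177.5/2.8,.036),w(d,150+262/2.8,85+188/2.8,.012))
print(w(e,310+332/5,190+234/5,.036),"spot .6213 .0701")
```

```text
[0.61765803 0.06997606 0.036     ] [0.61934555 0.07169033 0.012     ]
[0.61975286 0.06822451 0.036     ] spot .6213 .0701
```

Both cameras put the disc about 1.5 mm toward -y and -x of home. The V of the two fingers may be holding it against the -50° post. I'll reseat it with shut fingers, turned 25°, pushing toward the gap between the 0° and +50° posts so it can settle on its own.

```bash
python3 -m handwheel '[[[0,0,0.185,0.03,-0.103,0,1],[0,0,0.185,0.03,-0.103,0,1],[0,0,0.185,0.03,-0.103,0,1],[0,0,0,0.03,-0.103,0,1],[0,0,0,0.03,-0.103,0,1],[0,0,0,0,0,0,1],[0,0,0,0,0,-0.09,1],[0,0,0,0,0,-0.09,1],[0,0,0,0,0,-0.07,1],[0,0,0,0,0,0,1]]]'
```

```text
time_s: 8.9
ee_pos: [0.559, 0.0443, 0.019]
eef_rot: [-0.001, -0.216, 0.976, 0.0]
wrist_force: [-0.2, -0.5, -0.4]
grip_width: 0.0001
grip_force: 0.0
```

```bash
python3 -m handwheel '[[[0,0,0,0.016,0.007,0,1],[0,0,0,0.016,0.007,0,1],[0,0,0,0.006,0.003,0,1],[0,0,0,0,0,0,1]]]'; python3 -m handwheel '[[[0,0,0,0.003,0.0014,0,1],[0,0,0,0.003,0.0014,0,1],[0,0,0,0,0,0,1]]]';python3 -m handwheel '[[[0,0,0,0.003,0.0014,0,1],[0,0,0,0,0,0,1]]]'
```

```text
time_s: 9.4
ee_pos: [0.5795, 0.0523, 0.0208]
eef_rot: [0.0, -0.215, 0.977, -0.0]
wrist_force: [-0.3, -0.5, -0.3]
grip_width: 0.0001
grip_force: 0.0
time_s: 9.78
ee_pos: [0.5819, 0.0535, 0.0204]
eef_rot: [-0.001, -0.215, 0.977, -0.0]
wrist_force: [-3.9, -0.9, 2.4]
grip_width: -0.0
grip_force: 1.9
time_s: 10.02
ee_pos: [0.5823, 0.0537, 0.0204]
eef_rot: [-0.002, -0.215, 0.977, -0.0]
wrist_force: [-12.4, -2.8, 9.3]
grip_width: 0.0001
grip_force: 6.0
```

```bash
python3 -m handwheel '[[[0,0,0,0.001,0.002,0,1],[0,0,0,0,0.002,0,1],[0,0,0,0,0,0,1]]]'; python3 -m handwheel '[[[0,0,0,-0.006,-0.003,0,1],[0,0,0,-0.014,-0.007,0,1],[0,0,0,-0.02,-0.01,0,1],[0,0,0,0,0,0.06,1],[0,0,0,-0.05,0,0.1,1],[0,0,0,-0.1,0,0.1,1],[0,0,0,-0.03,0.1,0,1],[0,0,0,0,0.12,0,1],[0,0,0,0,0.12,0,1],[0,0,0,0,0.12,0,1]]]'
python3 - <<'E'
from rig import eyes
import cv2,pickle,numpy as np
from h import *
def win(d,z=.036,lo=.6,mid=None):
    # dark ring round the window: fit ellipse to the inner bright region's edge
    pass
D=[]
for n in ["top","scene"]:
    a=pickle.load(open(n+"2.pkl","rb")); b=eyes.get_image(n); pickle.dump(b,open(n+"3.pkl","wb"))
    u,v=p(b,[.6195,.071,.036]); u,v=int(u),int(v); s=20
    ga=cv2.cvtColor(a["color"],7)[v-s:v+s,u-s:u+s].astype(np.float32) if 0 else cv2.cvtColor(a["color"],cv2.COLOR_BGR2GRAY)[v-s:v+s,u-s:u+s].astype(np.float32)
    gb=cv2.cvtColor(b["color"],cv2.COLOR_BGR2GRAY)[v-s:v+s,u-s:u+s].astype(np.float32)
    (dx,dy),r=cv2.phaseCorrelate(ga,gb,cv2.createHanningWindow((2*s,2*s),cv2.CV_32F))
    print(n,dx,dy,r,(w(b,u+dx,v+dy,.036)-w(b,u,v,.036)).round(4))
    if n=="top": cv2.imwrite("pics/t7.png",cv2.resize(b["color"][115:185,200:290],None,fx=8,fy=8,interpolation=cv2.INTER_CUBIC))
E
```

```text
time_s: 10.4
ee_pos: [0.5831, 0.0557, 0.0204]
eef_rot: [-0.001, -0.215, 0.977, -0.0]
wrist_force: [-9.6, -2.5, 7.4]
grip_width: 0.0002
grip_force: 5.0
time_s: 11.65
ee_pos: [0.4798, 0.278, 0.1448]
eef_rot: [0.0, -0.215, 0.977, -0.0]
wrist_force: [1.0, -0.4, 0.2]
grip_width: -0.0006
grip_force: 0.0
top -0.7899966913117069 -0.4318405431466772 0.9230880251526833 [0.0006 0.0011 0.    ]
scene 0.8752869394163234 0.026733565379252866 0.794095265865326 [0.0008 0.0007 0.    ]
```

View pics/t7.png

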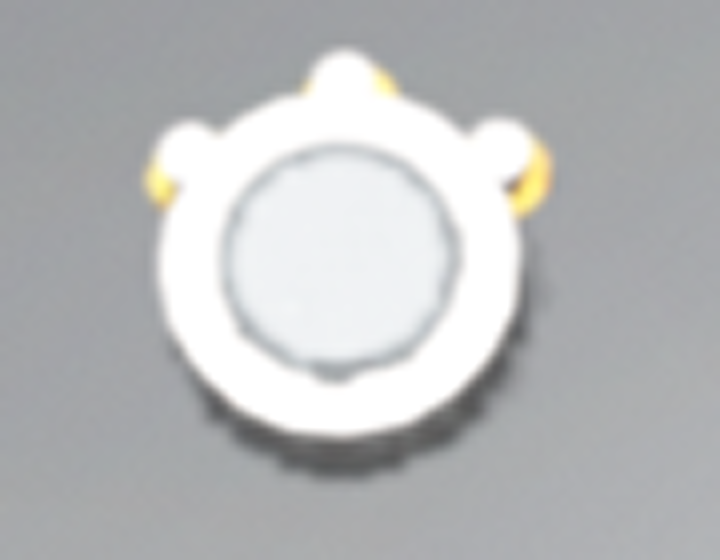

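The push moved the disc about 1 mm. It is now centred between the posts (disc at column 341, posts at 190 and 498) and resisted a 10 N push at the end, so it is home. The arm is clear.

```bash
python3 -c "
from rig import job
print(job.hand_in())"
```

```text
the job is handed in; nothing more can be done
None
```

I slid the larger chamber into the nest against the posts and handed the job in at about 12 s, with the arm clear and the smaller chamber still where it stood; the hand-in returned no verdict.

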